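# Lock the condenser cover of the topping unit

## Robot

A 7-joint arm with a two-finger parallel gripper is mounted at the origin on the work surface. World frame = base frame: x ahead of the robot, y to its left, z up, the work surface at z = 0. Lengths are in m, angles in rad, forces in N, time in s.
With the tool pointing down it reaches from about 0.425 to 0.875 m from the base axis. Payload 4.7 kg.
Tool frame: the origin (TCP) lies at the very end of the fingers, on their centre line; the grasp point (between the pads) lies 19 mm behind it; z points along the fingers, y is the line along which they close (so a half turn about z gives the same grasp; the last joint's range is limited). The gripper opens to 87 mm and grips with 3 to 60 N. Pads are 19 mm wide; open, the fingers measure 117 mm over their backs; the gripper's body (75 mm by 190 mm) begins 51 mm behind the grasp point.
Start: joints at [1.301, 0.321, -0.07, 1.45, 0.023, 1.371, -0.057], TCP at [0.182, -0.624, 0.223] pointing down, gripper open.
Joint ranges: [-2.86, 2.86], [-0.3, 2.09], [-1.38, 1.24], [0.06, 2.45], [-1.56, 4.7], [0.09, 2.05], [-2.69, 2.69]. Speed limits (rad/s): [2.57, 2.57, 3.14, 3.14, 3.14, 3.14, 3.14].

## Interface

Orientations are given as a rotation vector (axis times angle).
In Python, from bench import ctrl gives the robot as it stands.
- The arm moves only by the shell command python3 -m jog 'ROWS' [FORCE]. ROWS is JSON, a list that holds one entry, the list of rows, each a list of 7 numbers: the shift along the tool's x, y, z in mm, then the turn, a rotation vector about the tool's x, y, z in degrees, then the finger opening in mm, from 0 to 87. A call has 1 to 10 rows; each row is the pose to reach, as a shift and turn from the pose commanded when the call began, along the tool's axes at that moment; what a row does not reach only later rows make up. A row lasts 1/10 s, in which the tool goes at most 50 mm and 8.59 degrees, less where a joint would pass 70% of its speed; a pose out of reach is approached as far as the arm can. A call with a gripper value outside its range is refused whole. The fingers move at their own pace and stop on an object; FORCE is the grip in N (left out, the last holds). Time passes only in rows, so rows that repeat a pose let the fingers close. It gives the time, the measured TCP pose, the force, the opening and the grip force at its end, in the units of the state.
- ctrl.get_state(): the state, without advancing time (a new reading comes with each control period).
- ctrl.get_image(name): name is "scene" or "side" or "wrist"; returns a dict with "image" (384x512x3 uint8, red, green, blue), "depth" (384x512 float32, m along the optical axis (not along the pixel's ray), 0 where there is no reading), "fov_y" (degrees; the focal length in pixels is half the picture's height over the tangent of half this angle, whatever the lens; pixels are square), "cx", "cy" (the principal point, pixels), "rvec" (rotation vector, rad) and "tvec" (3), from world to camera coordinates, as OpenCV has them. Camera axes: x right, y down, z forward; pixel columns grow to the right and rows downward; lengths in m; the calibration is good to about 2 mm. A picture is of the moment at which its call begins.
- ctrl.close_job(): hands the job in; it is judged then, once.
The state is a dict: "time": time; "joint_positions": joint angles; "qd": joint speeds; "joint_torque": joint torques, N m; "position": TCP position; "tool_rot": TCP orientation; "ft_force": force on the tool from outside, world axes, zero at the start; "torque": the same for the moment, N m; "grip_width": opening from 0.0 (shut) to 1.0 (fully open); "grip_force": force on a finger pad.
Only numpy, scipy, OpenCV 4.12 (cv2) and the standard library are available. Lean on these libraries where they do the work, as an engineer would, in place of code of your own. Each camera call takes 0.05 s, during which the arm holds its last target. There are 200 camera calls.

## Task

The condenser of the refrigerated topping unit has been cleaned and its hinged service cover stands ajar. Push the cover down onto its seal with the fingertips, then set a fingertip in the slot of each of the two quarter-turn fasteners and turn it clockwise, as seen from above, as far as it goes, so that both are locked and the cover is held down flush. Lift nothing, do not open the cover further, leave the things standing about where they are, and finish with the arm clear.

Things in the scene. Friction and masses are not known exactly. Their poses are not given: they have to be found in the camera images.
- cover (a joint): opening angle of the service cover in rad: 0 = flat, fully down; starts 0.16 to 0.32. A stiff hinge on its far edge lets it stay where it is left; about 1 N at the front edge pushes it down. A springy seal under the front edge holds an unlocked cover about 5 mm proud (0.017 rad) and takes about 12 N to press flat; turning the first fastener draws the cover down over this last bit
- cover_front (a point): the place to push: on the top face of the cover, midway along its front edge, 17 mm in from it, 275 mm from the hinge line; moves with the cover. The cover is a stainless plate 288 mm deep x 350 wide x 12 thick at one end of the topping unit. y axis along the front edge, x to the hinge, z square to the cover
- cover_seat (a point): fixed point of the unit on its front rim, where the cover's underside comes to lie below cover_front when the cover is flat: 200 mm above the counter, so cover_front is then 12 mm straight above it. The hinge line is 275 mm away along its x axis, at the same height; y lies along the front edge, z is up
- dial_left (a joint): turn of the left fastener (seen from the robot) in rad: 0 = open, slot along the cover's front edge; grows clockwise seen from above; 1.571 = stop, locked, slot pointing to the front edge. Starts 0 to 0.25, turns at 0.05 to 0.25 N m, stays where left. Its cam catches under a keeper inside the front wall from about 0.6 on; turned while the cover is up it would foul the keeper
- dial_left_slot (a point): centre of the left fastener at the top of its slot, on its axis, 230 mm from the hinge line, 100 mm left of the cover's middle. A metal disc 65 mm across, slot floor black, flush in a metal bezel 81 mm across that stands 15 mm above the cover; its slot is 28 mm wide, 52 long, 13.5 deep, closed at the ends. Turns with the disc: slot's length along its y axis, z up the axis
- dial_right (a joint): turn of the right fastener, just like dial_left
- dial_right_slot (a point): centre of the right fastener, level with the top of its slot, 100 mm right of the cover's middle; in all else like dial_left_slot
- shaker: bystander: metal shaker, 58 mm across, 102 mm high, standing on the unit's deck beside the cover's right edge; origin under its centre
- spoon: bystander: steel spoon 240 mm long, lying on the lid of the unit's first pan; origin under its middle
- brush: bystander: cleaning brush 220 mm long, lying on the counter by the unit's front left; origin under its middle
- torch: bystander: black torch 40 mm across, 140 mm high, standing on its head on the counter before the unit; origin under its centre
- spray: bystander: white spray bottle, 68 mm across, 191 mm high, standing on the counter to the left; origin under its centre
- bowl: bystander: metal bowl 170 mm across, 70 mm high, on the counter to the left; origin under its centre
- can: bystander: food can 74 mm across, 110 mm high, on the counter to the left; origin under its centre

How it is judged:
By the outcome, as a careful person would: the job done as asked, in the order asked, and still so for the second after the job is handed in, with the robot touching nothing.
It also fails if it takes over 64 s, if anything falls off the work surface, if the arm or the gripper's body presses on something with over 40 N, if the wrist force passes 120 N, or if a joint passes its speed limit or range.

## Working session

There is one attempt and no reset: what is moved stays moved. The work goes in short steps, Python scripts to look and compute and a shell command to move; the robot and the scene stay as the last step left them, time stands still between calls to the robot, and variables do not carry over. Pictures are saved under pics/ and viewed, at most 10 in all, crops included, and the job is handed in when it is done.

```bash
ls; mkdir -p pics
cat > h.py <<'E'
import numpy as np, cv2
from bench import ctrl
from scipy.spatial.transform import Rotation as R
def shot(n,f=None):
    d=ctrl.get_image(n)
    if f: cv2.imwrite('pics/'+f,cv2.cvtColor(d['image'],cv2.COLOR_RGB2BGR)); np.save('pics/'+f+'.npy',d,allow_pickle=True)
    return d
def cloud(d):
    h,w=d['depth'].shape; f=h/2/np.tan(np.radians(d['fov_y'])/2)
    v,u=np.mgrid[:h,:w]; z=d['depth']
    p=np.stack([(u-d['cx'])/f*z,(v-d['cy'])/f*z,z],-1)
    return (p-np.ravel(d['tvec']))@cv2.Rodrigues(np.array(d['rvec'],float))[0]
def load(f): return np.load('pics/'+f+'.npy',allow_pickle=True).item()
E
python3 - <<'E'
from h import *
s=ctrl.get_state(); print({k:np.round(v,3) for k,v in s.items()})
for n in ['scene','side']: 
    d=shot(n,n+'0.png'); print(n,d['fov_y'],-cv2.Rodrigues(np.array(d['rvec'],float))[0].T@np.ravel(d['tvec']))
E
```

```text
pics
{'time': np.float64(0.0), 'joint_positions': array([ 1.301,  0.322, -0.07 ,  1.452,  0.023,  1.371, -0.057]), 'qd': array([-0.001, -0.   ,  0.001, -0.   ,  0.001,  0.   , -0.001]), 'joint_torque': array([ 0.0000e+00, -4.9129e+01, -4.0400e-01, -3.1253e+01, -6.4000e-02,
        4.4000e-02,  0.0000e+00]), 'position': array([ 0.182, -0.623,  0.221]), 'tool_rot': array([-3.108e+00, -4.440e-01,  1.000e-03]), 'ft_force': array([0.249, 0.03 , 0.976]), 'torque': array([-0.024,  0.018, -0.024]), 'grip_force': np.float64(0.0), 'grip_width': np.float64(1.003)}
scene 49.06694158853756 [1.07144474 0.82041882 1.02265274]
side 50.73025181587505 [0.12110209 0.98721354 0.81895775]
```

View pics/scene0.png

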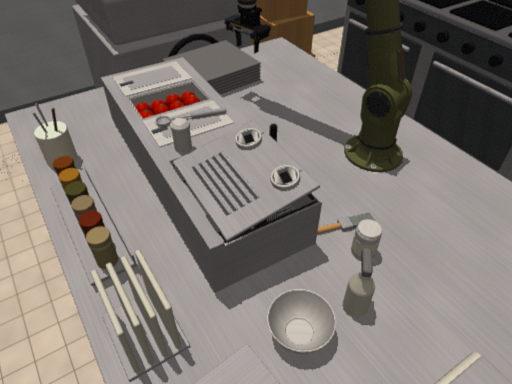

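View pics/side0.png

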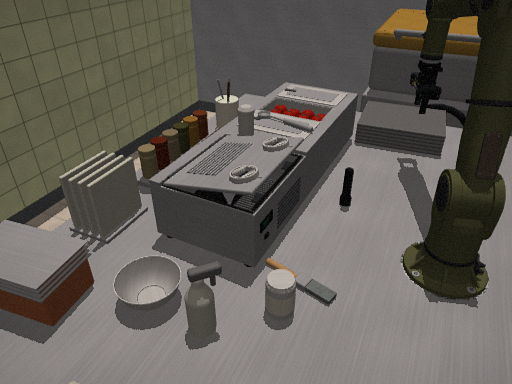

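The scene view shows the cover ajar, with the left dial near (286,177), the right dial near (249,138) and the shaker at (181,135). In the side view the dials are near (243,174) and (276,144), and the torch at (347,187).

Run:
```python
from h import *
for f,poly,pts in [('scene0.png',[(222,160),(240,155),(268,185),(300,192),(245,218),(180,160)],[(286,177),(249,138),(314,186),(275,140),(181,122),(273,128)]),('side0.png',[(205,145),(255,142),(262,160),(225,170),(200,180),(180,172)],[(243,174),(276,144),(347,175),(246,110)])]:
    d=load(f); P=cloud(d); m=np.zeros(P.shape[:2],np.uint8)
    cv2.fillPoly(m,[np.array(poly)],1); Q=P[(m>0)&(d['depth']>0)]
    for i in range(8):
        c=np.median(Q,0) if i==0 else Q.mean(0); n=np.linalg.svd(Q-c,full_matrices=False)[2][2]; n*=np.sign(n[2]); r=(Q-c)@n; 
        Q=Q[abs(r-np.median(r))<max(.003,.02-.004*i)]
    print(f,len(Q),'c',c.round(4),'n',n.round(4),'tilt',np.arccos(n[2]).round(4),'az',np.arctan2(n[1],n[0]).round(4))
    h=(P-c)@n
    # raised bezels: 9..20mm above the plane
    b=((h>.010)&(h<.019)&(d['depth']>0)).astype(np.uint8)
    k,l,st,ce=cv2.connectedComponentsWithStats(b)
    for i in range(1,k):
        if st[i,4]>60: print(' comp',st[i],P[l==i].mean(0).round(4),np.median(h[l==i]).round(4))
    for u,v in pts: print((u,v),P[v,u].round(4),h[v,u].round(4))
    cr=d['image'][100:230,150:330]; 
a=cv2.imread('pics/scene0.png')[105:245,155:325]; b=cv2.imread('pics/side0.png')[105:245,155:325]
cv2.imwrite('pics/c1.png',np.hstack([cv2.resize(x,(400,330),interpolation=cv2.INTER_CUBIC) for x in(a,b)]))
```

```text
scene0.png 2839 c [0.6526 0.0899 0.2343] n [ 0.178 -0.007  0.984] tilt 0.1791 az -0.039
 comp [254  23  14  12  77] [ 0.1679 -0.5493  0.3326] 0.015
 comp [368  62  36  11 102] [ 0.0268 -0.0104  0.3615] 0.0147
 comp [235 128  26  20 294] [ 0.5424 -0.0396  0.2678] 0.0142
 comp [270 165  30  24 390] [0.5503 0.1595 0.2679] 0.0144
(286, 177) [0.5402 0.1537 0.2538] -0.0012
(249, 138) [ 0.533  -0.0473  0.2553] 0.0004
(314, 186) [0.504  0.2289 0.2618] -0.0004
(275, 140) [ 0.3324 -0.1882  0.076 ] -0.2108
(181, 122) [ 0.6993 -0.1559  0.3113] 0.0858
(273, 128) [ 0.3418 -0.1908  0.1322] -0.1538
side0.png 1661 c [0.6671 0.0651 0.232 ] n [ 0.1827 -0.0065  0.9831] tilt 0.1839 az -0.0357
 comp [373  37  50   6  88] [ 0.3916 -1.441   0.2882] 0.0146
 comp [  0  64 132  52 204] [ 2.3129 -0.7852 -0.0646] 0.0146
 comp [411  75  25  15 117] [ 0.1787 -0.5685  0.3332] 0.0148
 comp [263 137  26  11 189] [ 0.5371 -0.0359  0.2693] 0.0138
 comp [459 143  46  16 187] [0.0033 0.0083 0.3697] 0.0146
 comp [ 78 158  47  31 109] [0.9961 0.2372 0.1878] 0.0155
 comp [ 87 159  46  31 139] [0.9596 0.2339 0.1937] 0.0147
 comp [229 165  29  16 274] [0.5461 0.1639 0.269 ] 0.0139
(243, 174) [0.5521 0.1528 0.2554] 0.0014
(276, 144) [ 0.5285 -0.0205  0.2711] 0.0137
(347, 175) [ 0.3376 -0.1832  0.1223] -0.1664
(246, 110) [ 0.6878 -0.1425  0.3067] 0.0786
```

View pics/c1.png

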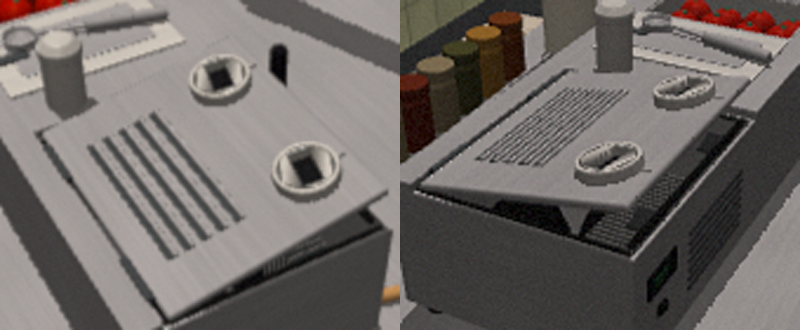

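The two views agree. The hinge line lies near x=0.766 with the cover yawed about -0.04 rad and tilted about 0.18. With the cover flat, the dials should be near (0.540,0.162) and (0.532,-0.038). I'll travel high, turning counter-clockwise so the last joint has range left for the clockwise turns.

```bash
python3 -m jog '[[[362,-179,-107,0,0,-80,0],[362,-179,-107,0,0,-80,0],[362,-179,-107,0,0,-80,0],[362,-179,-107,0,0,-80,0],[362,-179,-107,0,0,-80,0],[362,-179,-107,0,0,-80,0],[362,-179,-107,0,0,-80,0],[362,-179,-107,0,0,-80,0],[362,-179,-107,0,0,-80,0],[362,-179,-107,0,0,-80,0]]]' 10
cat > rel.py <<'E'
import sys
from h import *
s=ctrl.get_state(); Rm=R.from_rotvec(s['tool_rot']).as_matrix()
print('t',s['time'].round(2),'pos',s['position'].round(4),'yaw of tool y',np.degrees(np.arctan2(Rm[1,1],Rm[0,1])).round(1),'zaxis',Rm[:,2].round(3),'F',s['ft_force'].round(1),'M',s['torque'].round(2),'q',s['joint_positions'].round(2),'w',round(float(s['grip_width']),3))
if len(sys.argv)>3: print('shift mm',(Rm.T@(np.array(sys.argv[1:4],float)-s['position'])*1000).round(1))
E
python3 rel.py 0.497 0.063 0.300
```

```text
time: 1.1
position: [0.4828, -0.3466, 0.3302]
tool_rot: [2.082, 2.351, 0.003]
ft_force: [-1.5, -1.2, -0.3]
grip_width: 0.174
grip_force: 0.0Traceback (most recent call last):
  File "rel.py", line 4, in <module>
    print('t',s['time'].round(2),'pos',s['position'].round(4),'yaw of tool y',np.degrees(np.arctan2(Rm[1,1],Rm[0,1])).round(1),'zaxis',Rm[:,2].round(3),'F',s['ft_force'].round(1),'M',s['torque'].round(2),'q',s['joint_positions'].round(2),'w',round(float(s['grip_width']),3))
              ^^^^^^^^^^^^^^^
AttributeError: 'float' object has no attribute 'round'
```

```bash
sed -i "s/s\['time'\].round(2)/s['time']/; s/^s=ctrl.get_state()/s={k:np.array(v) for k,v in ctrl.get_state().items()}/" rel.py
python3 rel.py 0.497 0.063 0.300
```

```text
t 1.1 pos [ 0.4828 -0.3466  0.3302] yaw of tool y 6.9 zaxis [ 0.002  0.001 -1.   ] F [-1.5 -1.2 -0.3] M [-0.07 -0.05  0.05] q [ 0.96  0.2  -0.46  1.41  0.09  1.55  0.63] w 0.174
shift mm [404.8  63.5  30.7]
```

```bash
python3 -m jog '[[[405,63,31,0,0,-80,0],[405,63,31,0,0,-80,0],[405,63,31,0,0,-80,0],[405,63,31,0,0,-80,0],[405,63,31,0,0,-80,0],[405,63,31,0,0,-80,0],[405,63,31,0,0,-80,0],[405,63,31,0,0,-80,0],[405,63,31,0,0,-80,0],[405,63,31,0,0,-80,0]]]'
python3 rel.py 0.491 0.063 0.218
```

```text
time: 2.1
position: [0.4971, 0.0624, 0.2982]
tool_rot: [-0.086, -3.14, -0.001]
ft_force: [0.1, -0.0, -0.4]
grip_width: 0.009
grip_force: 0.0
t 2.1 pos [0.4971 0.0624 0.2982] yaw of tool y 86.9 zaxis [-0.  0. -1.] F [ 0.1 -0.  -0.4] M [ 0.05 -0.19  0.03] q [ 0.66  0.   -0.83  1.67  0.    1.47  1.35] w 0.009
shift mm [ 6.1  0.2 80.2]
```

```bash
python3 -m jog '[[[0,0,25,0,0,0,0],[0,0,33,0,0,0,0],[1,0,40,0,0,0,0],[1,0,47,0,0,0,0],[2,0,54,0,0,0,0],[3,0,61,0,0,0,0],[4,0,68,0,0,0,0],[5,0,75,0,0,0,0],[6,0,80,0,0,0,0],[6,0,80,0,0,0,0]]]'
python3 rel.py 0.491 0.063 0.216
```

```text
time: 3.1
position: [0.4915, 0.059, 0.2179]
tool_rot: [-0.102, -3.139, -0.0]
ft_force: [-0.2, -0.6, 0.3]
grip_width: 0.003
grip_force: 0.0
t 3.1 pos [0.4915 0.059  0.2179] yaw of tool y 86.3 zaxis [-0.001  0.    -1.   ] F [-0.2 -0.6  0.3] M [ 0.09 -0.09  0.  ] q [ 0.65  0.03 -0.83  1.81  0.02  1.31  1.32] w 0.003
shift mm [0.8 3.9 1.9]
```

```bash
python3 -m jog '[[[0,0,1,0,0,0,0],[0,0,2,0,0,0,0],[0,0,3,0,0,0,0],[0,0,4,0,0,0,0],[0,0,5,0,0,0,0],[0,0,5,0,0,0,0]]]'
python3 rel.py
python3 - <<'E'
from h import *
d=shot('scene','s1.png'); P=cloud(d)
for u,v in[(222,180),(245,190),(180,165),(205,215),(250,212)]: print(P[v,u].round(4))
cv2.imwrite('pics/s1c.png',cv2.resize(cv2.imread('pics/s1.png')[60:270,130:390],None,fx=2.8,fy=2.8))
E
```

```text
time: 3.7
position: [0.4915, 0.0592, 0.2149]
tool_rot: [-0.102, -3.139, 0.001]
ft_force: [-3.9, -0.9, 9.3]
grip_width: 0.003
grip_force: 4.5
t 3.7 pos [0.4915 0.0592 0.2149] yaw of tool y 86.3 zaxis [-0.001 -0.001 -1.   ] F [-3.9 -0.9  9.3] M [-0.03  0.86  0.04] q [ 0.65  0.03 -0.83  1.81  0.03  1.31  1.32] w 0.003
[0.6744 0.034  0.216 ]
[0.64   0.1021 0.2143]
[ 0.7441 -0.0956  0.2101]
[0.7751 0.1215 0.2091]
[0.6723 0.1794 0.2137]
```

View pics/s1c.png

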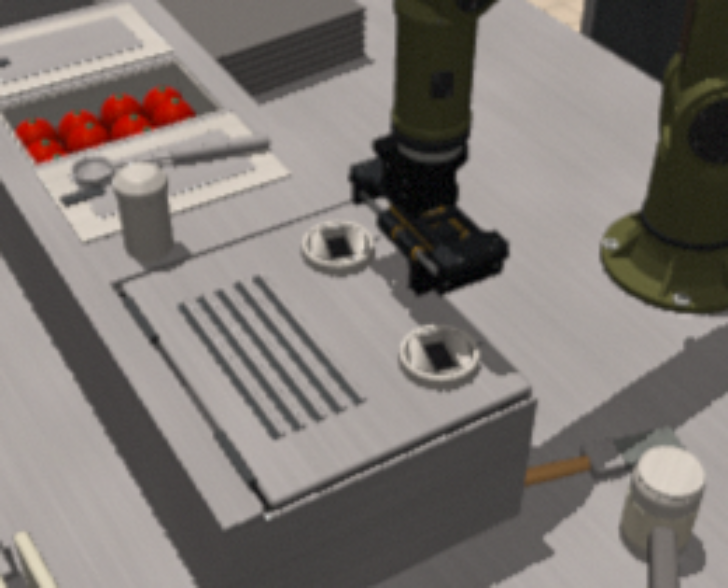

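The cover now sits on its seal, with about 9 N on the fingers. Next I lift off and look down at the dials with the wrist camera.

```bash
python3 -m jog '[[[0,0,-15,0,0,0,14],[0,0,-60,0,0,0,14],[-20,0,-100,0,0,0,14],[-44,0,-140,0,0,0,14],[-44,0,-165,0,0,0,14],[-44,0,-165,0,0,0,14],[-44,0,-165,0,0,0,14]]]'
python3 rel.py
python3 - <<'E'
from h import *
d=shot('wrist','w1.png'); P=cloud(d)
print(P[::96,::128].round(3).tolist())
E
```

```text
time: 4.45
position: [0.5359, 0.0565, 0.379]
tool_rot: [0.102, 3.139, 0.0]
ft_force: [0.1, -0.1, -0.8]
grip_width: 0.16
grip_force: 0.0
t 4.45 pos [0.5359 0.0565 0.379 ] yaw of tool y 86.3 zaxis [ 0.001  0.    -1.   ] F [ 0.1 -0.1 -0.8] M [ 0.13 -0.11 -0.  ] q [ 0.62  0.11 -0.84  1.43  0.08  1.64  1.29] w 0.16
[[[0.247, -0.36, 0.001], [0.261, -0.146, -0.0], [0.275, 0.07, -0.001], [0.29, 0.285, -0.0]], [[0.397, -0.408, 0.0], [0.413, -0.174, 0.001], [0.428, 0.059, 0.0], [0.444, 0.292, 0.002]], [[0.531, -0.253, 0.218], [0.542, -0.101, 0.216], [0.552, 0.053, 0.217], [0.562, 0.206, 0.215]], [[0.51, -0.022, 0.465], [0.508, 0.021, 0.473], [0.684, 0.043, 0.214], [0.512, 0.093, 0.473]]]
```

View pics/w1.png

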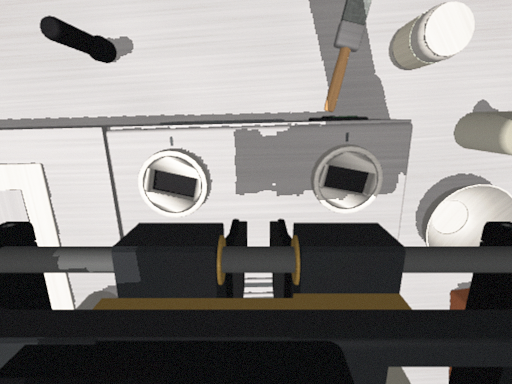

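The wrist view shows the right dial at (174,182), the left dial at (347,180) and both black slot floors, each turned slightly clockwise. I'll compute centres and angles.

Run:
```python
from h import *
d=load('w1.png'); P=cloud(d); g=d['image'].max(2); H=P[...,2]
for n,(u,v) in dict(right=(174,182),left=(347,180)).items():
    box=np.zeros(g.shape,bool); box[v-38:v+38,u-42:u+42]=1
    b=box&(H>.224)&(H<.24); q=P[b][:,:2].astype(np.float32); c,r=cv2.minEnclosingCircle(q)
    # outer edge robust: image circle
    (x,y),s,a=cv2.fitEllipse(np.argwhere(b)[:,::-1][cv2.convexHull(np.argwhere(b)[:,::-1].astype(np.int32),returnPoints=False).ravel()].astype(np.float32))
    m=box&(g<60); m2=np.hypot(P[...,0]-c[0],P[...,1]-c[1])<.03; m&=m2
    k=P[m][:,:2]; e=cv2.minAreaRect(k.astype(np.float32)*1000)
    w,V=np.linalg.eigh(np.cov(k.T)); ax=V[:,1]*np.sign(V[1,1])
    print(n,'circle',np.round(c,4),round(r,4),'ellipse px',x,y,s,'top z',np.median(H[b]).round(4),'\n  floor n',m.sum(),k.mean(0).round(4),np.median(H[m]).round(4),'rect',np.round(e[0],1),np.round(e[1],1),round(e[2],1),'slot dir deg',np.degrees(np.arctan2(ax[1],ax[0])).round(1))
    print('  ell->world',P[int(round(y)),int(round(x))].round(4))
```

```text
right circle [ 0.5324 -0.0411] 0.0398 ellipse px 173.4335479736328 182.5029754638672 (66.45639038085938, 71.26919555664062) top z 0.2309 
  floor n 765 [ 0.5345 -0.0441] 0.2173 rect [534.6 -43.9] [48.6 23.1] 74.0 slot dir deg 73.5
  ell->world [ 0.534  -0.0451  0.2172]
left circle [0.5405 0.1578] 0.0397 ellipse px 347.3838806152344 178.3199920654297 (66.75843048095703, 71.57550811767578) top z 0.2307 
  floor n 826 [0.5425 0.1595] 0.2172 rect [542.7 159.5] [47.6 25.1] 75.5 slot dir deg 75.5
  ell->world [0.5416 0.1612 0.2167]
```

```bash
python3 rel.py 0.5325 -0.040 0.250
python3 - <<'E'
import numpy as np
a=np.radians(86.3)
E
python3 -m jog '[[[0,-50,60,0,0,7,14],[-3,-97,129,0,0,13,14],[-3,-97,129,0,0,13,14],[-3,-97,129,0,0,13,14],[-3,-97,129,0,0,13,14],[-3,-97,129,0,0,13,14]]]'; python3 rel.py 0.5325 -0.040 0.221
```

```text
t 4.5 pos [0.5354 0.0563 0.3781] yaw of tool y 86.3 zaxis [-0.001 -0.    -1.   ] F [-0.2 -0.3 -1.4] M [ 0.08 -0.1   0.01] q [ 0.62  0.11 -0.84  1.43  0.08  1.64  1.29] w 0.165
shift mm [ -3.5 -96.2 128.1]
time: 5.1
position: [0.5328, -0.0392, 0.2506]
tool_rot: [0.455, 3.107, 0.001]
ft_force: [0.8, 0.4, 0.9]
grip_width: 0.16
grip_force: 0.0
t 5.1 pos [ 0.5328 -0.0392  0.2506] yaw of tool y 73.4 zaxis [ 0.001  0.001 -1.   ] F [0.8 0.4 0.9] M [ 0.12 -0.19 -0.05] q [ 0.73  0.11 -0.75  1.68  0.08  1.38  1.25] w 0.16
shift mm [ 0.1 -0.9 29.6]
```

```bash
python3 -m jog '[[[0,-1,8,0,0,0,14],[0,-1,14,0,0,0,14],[0,-1,20,0,0,0,14],[0,-1,25,0,0,0,14],[0,-1,29,0,0,0,14],[0,-1,29,0,0,0,14]]]'; python3 rel.py
```

```text
time: 5.7
position: [0.5317, -0.0417, 0.2198]
tool_rot: [-0.457, -3.107, -0.0]
ft_force: [-0.5, -0.4, -0.6]
grip_width: 0.162
grip_force: 0.0
t 5.7 pos [ 0.5317 -0.0417  0.2198] yaw of tool y 73.3 zaxis [-0.001  0.    -1.   ] F [-0.5 -0.4 -0.6] M [ 0.03 -0.11  0.04] q [ 0.73  0.13 -0.75  1.72  0.09  1.33  1.24] w 0.162
```

The fingertips are in the right slot with no contact force. Now the clockwise turn.

```bash
python3 -m jog '[[[0,0,0,0,0,7,14],[0,0,0,0,0,14,14],[0,0,0,0,0,21,14],[0,0,0,0,0,28,14],[0,0,0,0,0,35,14],[0,0,0,0,0,42,14],[0,0,1,0,0,49,14],[0,0,1,0,0,56,14],[0,0,2,0,0,63,14],[0,0,2,0,0,70,14]]]'; python3 rel.py
```

```text
time: 6.7
position: [0.5322, -0.0417, 0.2187]
tool_rot: [2.161, 2.279, -0.0]
ft_force: [0.4, -1.0, -1.7]
grip_width: 0.164
grip_force: 12.6
t 6.7 pos [ 0.5322 -0.0417  0.2187] yaw of tool y 3.1 zaxis [ 0.    -0.001 -1.   ] F [ 0.4 -1.  -1.7] M [-0.17 -0.24  0.56] q [ 0.65  0.12 -0.66  1.73  0.08  1.32  0.02] w 0.164
```

```bash
python3 -m jog '[[[0,0,0,0,0,5,14],[0,0,0,0,0,9,14],[0,0,1,0,0,12,14],[0,0,1,0,0,15,14],[0,0,1,0,0,15,14]]]'; python3 rel.py
```

```text
time: 7.2
position: [0.5322, -0.0415, 0.2177]
tool_rot: [-2.437, -1.983, -0.0]
ft_force: [-0.2, 0.0, 0.4]
grip_width: 0.156
grip_force: 4.2
t 7.2 pos [ 0.5322 -0.0415  0.2177] yaw of tool y -11.7 zaxis [ 0.  0. -1.] F [-0.2  0.   0.4] M [ 0.03 -0.06  0.05] q [ 0.63  0.12 -0.65  1.73  0.07  1.32 -0.23] w 0.156
```

```bash
python3 -m jog '[[[0,0,0,0,0,2,14],[0,0,0,0,0,4,14],[0,0,0,0,0,5,14],[0,0,0,0,0,5,14]]]'; python3 rel.py;python3 -m jog '[[[0,0,0,0,0,2,14],[0,0,0,0,0,4,14],[0,0,0,0,0,4,14]]]'; python3 rel.py
```

```text
time: 7.6
position: [0.5322, -0.0415, 0.2176]
tool_rot: [-2.52, -1.876, -0.0]
ft_force: [0.1, 0.8, 1.0]
grip_width: 0.161
grip_force: 8.1
t 7.6 pos [ 0.5322 -0.0415  0.2176] yaw of tool y -16.7 zaxis [ 0.  0. -1.] F [0.1 0.8 1. ] M [ 0.09 -0.08  0.18] q [ 0.63  0.12 -0.64  1.73  0.07  1.32 -0.32] w 0.161
time: 7.9
position: [0.5322, -0.0415, 0.2177]
tool_rot: [2.582, 1.789, -0.0]
ft_force: [-0.8, 0.2, 0.2]
grip_width: 0.159
grip_force: 25.0
t 7.9 pos [ 0.5322 -0.0415  0.2177] yaw of tool y -20.5 zaxis [ 0.    -0.001 -1.   ] F [-0.8  0.2  0.2] M [ 0.01 -0.02  1.09] q [ 0.62  0.12 -0.64  1.73  0.07  1.32 -0.39] w 0.159
```

The moment has risen to 1.1 N m, so the dial is at its stop. I'll back off within the slack, lift straight out, and turn back toward the left slot.

```bash
python3 -m jog '[[[0,0,0,0,0,-7,14],[0,0,0,0,0,-15,14],[0,0,-15,0,0,-15,14],[0,0,-50,0,0,-15,14],[0,0,-100,0,0,-15,14],[0,0,-145,0,0,-15,14],[0,0,-145,0,0,-15,14]]]'; python3 rel.py 0.54 0.1 0.38
```

```text
time: 8.6
position: [0.5349, -0.0416, 0.3707]
tool_rot: [2.326, 2.097, 0.012]
ft_force: [-0.6, 0.4, -1.0]
grip_width: 0.161
grip_force: 0.0
t 8.6 pos [ 0.5349 -0.0416  0.3707] yaw of tool y -5.9 zaxis [ 0.012 -0.002 -1.   ] F [-0.6  0.4 -1. ] M [ 0.05 -0.13  0.02] q [ 0.64  0.07 -0.65  1.47  0.05  1.6  -0.11] w 0.161
shift mm [141.3  -9.5  -9.5]
```

```bash
python3 -m jog '[[[98,-5,-8,0,0,-40,14],[98,-5,-8,0,0,-80,14],[98,-5,-8,0,0,-80,14],[98,-5,-8,0,0,-80,14],[98,-5,-8,0,0,-80,14],[98,-5,-8,0,0,-80,14],[98,-5,-8,0,0,-80,14],[98,-5,-8,0,0,-80,14],[98,-5,-8,0,0,-80,14],[98,-5,-8,0,0,-81,14]]]'
cat > dial.py <<'E'
import sys
from h import *
d=shot('wrist',sys.argv[1]); P=cloud(d); g=d['image'].max(2); H=P[...,2]
for n,c in dict(right=(.532,-.0415),left=(.5405,.159)).items():
    D=np.hypot(P[...,0]-c[0],P[...,1]-c[1]); b=(D<.055)&(H>.218)&(H<.24)
    cc,r=cv2.minEnclosingCircle(P[b][:,:2].astype(np.float32)); cov=(D>.045)&(D<.065)&(P[...,0]<c[0]+.03)
    m=(g<60)&(D<.03); k=P[m][:,:2]
    w,V=np.linalg.eigh(np.cov(k.T)); ax=V[:,1]*np.sign(V[1,1])
    print(n,'circle',np.round(cc,4),round(r,4),'top',np.percentile(H[b&(H>.222)],50).round(4),'floor',m.sum(),k.mean(0).round(4),np.median(H[m]).round(4),'dir',np.degrees(np.arctan2(ax[1],ax[0])).round(1),'cover z',np.median(H[cov]).round(4))
E
python3 rel.py 0.5405 0.159 0.25; python3 dial.py w2.png
```

```text
time: 9.6
position: [0.5369, 0.056, 0.3711]
tool_rot: [0.401, 3.116, -0.0]
ft_force: [0.2, -0.0, 1.0]
grip_width: 0.157
grip_force: 0.0
t 9.6 pos [0.5369 0.056  0.3711] yaw of tool y 75.3 zaxis [ 0. -0. -1.] F [ 0.2 -0.   1. ] M [ 0.04 -0.12 -0.  ] q [ 0.6   0.11 -0.82  1.44  0.08  1.62  1.1 ] w 0.157
shift mm [ 22.7 100.6 121.1]
right circle [ 0.5319 -0.0406] 0.0398 top 0.2281 floor 784 [ 0.5321 -0.0429] 0.2147 dir 164.9 cover z 0.4552
left circle [0.5403 0.1582] 0.0399 top 0.2279 floor 3215 [0.5384 0.1435] 0.4464 dir 78.3 cover z 0.4652
```

View pics/w2.png

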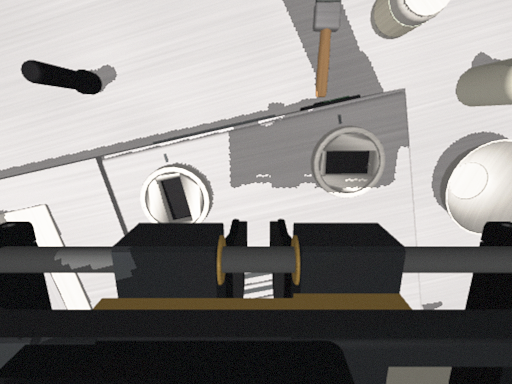

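```bash
sed -i "s/m=(g<60)&(D<.03)/m=(g<60)\&(D<.03)\&(H<.222)\&(H>.2)/; s/d=shot('wrist',sys.argv\[1\])/d=shot('wrist',sys.argv[1]) if len(sys.argv)<3 else load(sys.argv[1])/" dial.py
cat >> dial.py <<'E'
    print('  rect',[np.round(q,1) for q in cv2.minAreaRect(k.astype(np.float32)*1000)], 'rows',np.argwhere(m).min(0),np.argwhere(m).max(0))
E
python3 dial.py w2.png 1
python3 - <<'E'
import cv2
a=cv2.imread('pics/w2.png')[80:240,90:410]
cv2.imwrite('pics/w2c.png',cv2.resize(a,None,fx=2.5,fy=2.5,interpolation=cv2.INTER_CUBIC))
E
```

```text
right circle [ 0.5319 -0.0406] 0.0398 top 0.2281 floor 730 [ 0.5335 -0.0447] 0.2146 dir 177.9 cover z 0.4552
  rect [array([533.7, -44.5]), array([22.7, 49.1]), np.float64(88.4)] rows [178 161] [219 190]
left circle [0.5403 0.1582] 0.0399 top 0.2279 floor 907 [0.5421 0.1591] 0.2145 dir 77.1 cover z 0.4652
  rect [array([542.1, 159.3]), array([48.4, 25.8]), np.float64(76.6)] rows [151 326] [173 368]
```

View pics/w2c.png

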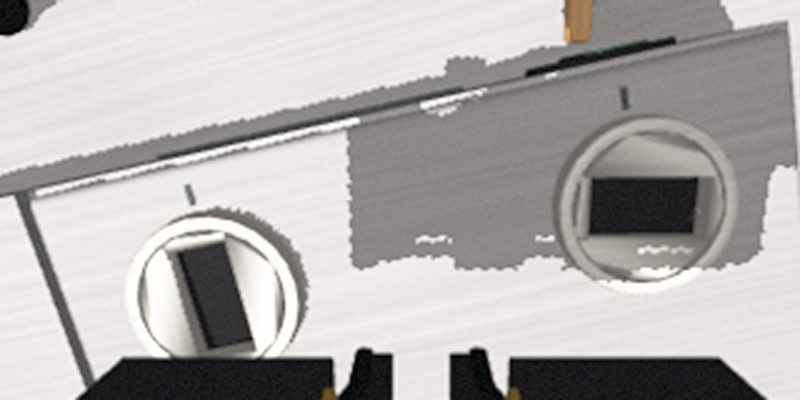

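The right slot now points at -2.1°, which matches the expected -2.3°, so it is locked, and the cover has been drawn down. Now the left dial, whose slot is at 77° while the tool is at 75°.

```bash
python3 -m jog '[[[12,50,50,0,0,-1,14],[23,101,100,0,0,-1,14],[23,101,121,0,0,-1,14],[23,101,121,0,0,-1,14],[23,101,121,0,0,-1,14]]]'; python3 rel.py 0.5403 0.159 0.2185
```

```text
time: 10.15
position: [0.5394, 0.1601, 0.2484]
tool_rot: [-0.376, -3.116, 0.001]
ft_force: [0.1, -0.3, -0.2]
grip_width: 0.163
grip_force: 0.0
t 10.15 pos [0.5394 0.1601 0.2484] yaw of tool y 76.2 zaxis [-0.003 -0.    -1.   ] F [ 0.1 -0.3 -0.2] M [ 0.05 -0.14  0.07] q [ 0.44  0.22 -0.89  1.61  0.17  1.4   0.87] w 0.163
shift mm [-1.2 -0.8 29.9]
```

```bash
python3 -m jog '[[[-1,-1,8,0,0,0,14],[-1,-1,14,0,0,0,14],[-1,-1,20,0,0,0,14],[-1,-1,25,0,0,0,14],[-1,-1,30,0,0,0,14],[-1,-1,30,0,0,0,14]]]'; python3 rel.py
```

```text
time: 10.75
position: [0.5408, 0.1582, 0.2188]
tool_rot: [-0.376, -3.118, 0.001]
ft_force: [-0.1, 0.2, 0.7]
grip_width: 0.16
grip_force: 0.0
t 10.75 pos [0.5408 0.1582 0.2188] yaw of tool y 76.2 zaxis [-0.001 -0.    -1.   ] F [-0.1  0.2  0.7] M [ 0.06 -0.13  0.03] q [ 0.44  0.23 -0.88  1.65  0.18  1.35  0.86] w 0.16
```

```bash
python3 -m jog '[[[0,0,0,0,0,8,14],[0,0,0,0,0,16,14],[0,0,0,0,0,24,14],[0,0,0,0,0,32,14],[0,0,0,0,0,40,14],[0,0,0,0,0,48,14],[0,0,0,0,0,56,14],[0,0,0,0,0,64,14],[0,0,0,0,0,72,14],[0,0,0,0,0,80,14]]]'; python3 rel.py; python3 -m jog '[[[0,0,0,0,0,4,14],[0,0,0,0,0,8,14],[0,0,0,0,0,11,14],[0,0,0,0,0,12,14],[0,0,0,0,0,12,14]]]'; python3 rel.py
```

```text
time: 11.75
position: [0.5412, 0.1584, 0.2194]
tool_rot: [2.298, 2.142, -0.001]
ft_force: [0.8, -0.7, -2.2]
grip_width: 0.163
grip_force: 5.6
t 11.75 pos [0.5412 0.1584 0.2194] yaw of tool y -4.0 zaxis [-0.    -0.001 -1.   ] F [ 0.8 -0.7 -2.2] M [-0.13 -0.26  0.25] q [ 0.3   0.2  -0.71  1.65  0.13  1.34 -0.51] w 0.163
time: 12.25
position: [0.5412, 0.1583, 0.2194]
tool_rot: [2.504, 1.897, -0.001]
ft_force: [0.6, -0.9, -2.1]
grip_width: 0.154
grip_force: 3.4
t 12.25 pos [0.5412 0.1583 0.2194] yaw of tool y -15.7 zaxis [-0. -0. -1.] F [ 0.6 -0.9 -2.1] M [-0.2  -0.24  0.11] q [ 0.28  0.2  -0.69  1.65  0.13  1.34 -0.71] w 0.154
```

```bash
python3 -m jog '[[[0,0,0,0,0,2,14],[0,0,0,0,0,4,14],[0,0,0,0,0,5,14],[0,0,0,0,0,5,14]]]'; python3 rel.py
```

```text
time: 12.65
position: [0.5408, 0.1584, 0.2193]
tool_rot: [2.583, 1.788, -0.002]
ft_force: [-0.2, -1.8, -1.6]
grip_width: 0.162
grip_force: 21.9
t 12.65 pos [0.5408 0.1584 0.2193] yaw of tool y -20.6 zaxis [-0.001 -0.001 -1.   ] F [-0.2 -1.8 -1.6] M [-0.49  0.06  0.94] q [ 0.27  0.19 -0.68  1.65  0.13  1.34 -0.79] w 0.162
```

The left dial stopped at the same tool yaw with a similar moment, 0.94 N m. I'll back off, lift, and check.

```bash
python3 -m jog '[[[0,0,0,0,0,-7,14],[0,0,0,0,0,-15,14],[0,0,-15,0,0,-15,14],[0,0,-50,0,0,-15,14],[0,0,-100,0,0,-15,14],[0,0,-145,0,0,-15,14],[0,0,-145,0,0,-15,14]]]'; python3 rel.py 0.537 0.056 0.372
```

```text
time: 13.35
position: [0.5435, 0.1604, 0.3732]
tool_rot: [2.329, 2.099, 0.019]
ft_force: [-0.8, 0.1, 0.2]
grip_width: 0.16
grip_force: 0.0
t 13.35 pos [0.5435 0.1604 0.3732] yaw of tool y -5.9 zaxis [ 0.013  0.004 -1.   ] F [-0.8  0.1  0.2] M [ 0.06 -0.12 -0.01] q [ 0.29  0.16 -0.71  1.39  0.1   1.62 -0.51] w 0.16
shift mm [-104.5    4.3    0.7]
```

```bash
python3 -m jog '[[[-101,-15,-8,0,0,-80,14],[-101,-15,-8,0,0,-80,14],[-101,-15,-8,0,0,-80,14],[-101,-15,-8,0,0,-80,14],[-101,-15,-8,0,0,-80,14],[-101,-15,-8,0,0,-80,14],[-101,-15,-8,0,0,-80,14],[-101,-15,-8,0,0,-80,14],[-101,-15,-8,0,0,-80,14],[-101,-15,-8,0,0,-80,14]]]'; python3 rel.py 0.537 0.056 0.372;  python3 dial.py w3.png
```

```text
time: 14.35
position: [0.5163, 0.06, 0.3738]
tool_rot: [0.427, 3.111, 0.001]
ft_force: [-0.6, 0.4, 0.4]
grip_width: 0.162
grip_force: 0.0
t 14.35 pos [0.5163 0.06   0.3738] yaw of tool y 74.4 zaxis [ 0.002  0.    -1.   ] F [-0.6  0.4  0.4] M [ 0.06 -0.2   0.06] q [ 0.49  0.04 -0.68  1.49  0.03  1.62  1.11] w 0.162
shift mm [-21.    1.8   1.8]
right circle [ 0.5313 -0.0404] 0.0397 top 0.228 floor 445 [ 0.5258 -0.0441] 0.2145 dir 3.6 cover z 0.214
  rect [array([526.9, -44.4]), array([22.3, 33.3]), np.float64(88.0)] rows [196 165] [221 190]
left circle [0.5405 0.1582] 0.04 top 0.2277 floor 811 [0.5419 0.1595] 0.2142 dir 177.2 cover z 0.4613
  rect [array([542.5, 159.7]), array([24.1, 48.4]), np.float64(87.5)] rows [156 333] [199 358]
```

```bash
python3 -m jog '[[[0,0,-40,0,0,0,14],[-81,-289,-60,0,0,0,14],[-81,-289,-60,0,0,0,14],[-81,-289,-60,0,0,0,14],[-81,-289,-60,0,0,0,14],[-81,-289,-60,0,0,0,14],[-81,-289,-60,0,0,0,14],[-81,-289,-60,0,0,0,14],[-81,-289,-60,0,0,0,14],[-81,-289,-60,0,0,0,14]]]'; python3 rel.py
python3 - <<'E'
from h import *
shot('side','e.png')
E
```

```text
time: 15.4
position: [0.5161, -0.2391, 0.4332]
tool_rot: [0.43, 3.111, 0.001]
ft_force: [0.1, -0.1, 0.2]
grip_width: 0.161
grip_force: 0.0
t 15.4 pos [ 0.5161 -0.2391  0.4332] yaw of tool y 74.2 zaxis [ 0.001  0.001 -1.   ] F [ 0.1 -0.1  0.2] M [ 0.12 -0.13 -0.01] q [ 0.76  0.16 -0.44  1.25  0.07  1.75  1.63] w 0.161
```

View pics/e.png

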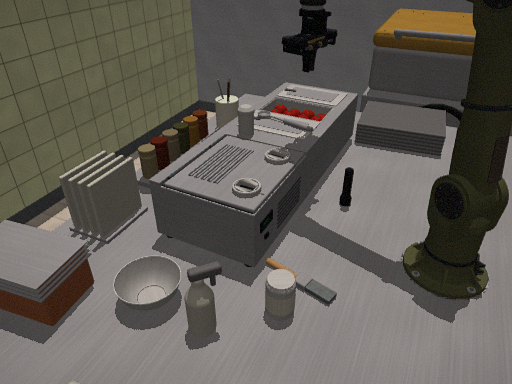

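The cover is flush and both slots, at (246,187) and (277,155), point to the front edge. The bystanders look unmoved and the arm is clear.

```bash
python3 -c "
from bench import ctrl
print(ctrl.close_job())"
```

```text
the job is handed in; nothing more can be done
None
```

The cover is pressed down flush, both fasteners are turned clockwise to their stops and locked, nothing else looks moved in the last picture, the arm is clear, and the job was handed in at about 15 s.

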